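Snap the clay-rolling tube into its spring clip

ROBOT

A 7-joint arm with a two-finger parallel gripper is mounted at the origin on a cart in front of the work surface, level with it; the furniture and walls round the work are solid. World frame = base frame: x ahead of the robot, y to its left, z up, the work surface at z = 0. Lengths are in m, angles in rad, forces in N, time in s.
With the tool pointing down it reaches from about 0.425 to 0.925 m from the base axis. Payload 6.8 kg.
Tool frame: the origin (TCP) lies midway between the tips of the shut fingers; the grasp point (between the pads) lies 19 mm behind it; z points along the fingers, y is the line along which they close (so a half turn about z gives the same grasp; the last joint's range is limited). The gripper opens to 85 mm and grips with 20 to 120 N. Pads are 22 mm wide; open, the fingers measure 114 mm over their backs; the gripper's body (76 mm by 85 mm) begins 54 mm behind the grasp point. The pads swing forward as they close: fully open they stand 13 mm farther back than shut.
Start: joints at [-1.365, 0.477, 0.022, 1.555, -0.011, 1.109, -0.083], TCP at [0.208, 0.642, 0.231] pointing down, gripper open.
Joint ranges: [-2.96, 2.96], [-0.34, 2.1], [-1.41, 1.46], [0.24, 2.44], [-1.37, 4.51], [0.17, 1.92], [-2.96, 2.96]. Speed limits (rad/s): [2.39, 2.39, 3.14, 3.14, 3.14, 3.14, 3.14].

INTERFACE

Orientations are given as a rotation vector (axis times angle).
In Python, from bench import r gives the robot as it stands. The module is installed in compiled form; this text tells all that it offers.
- The arm moves only by the tool apply_moves, never from a script. Its argument "rows" is a list of rows, each a list of 6 numbers: the shift along the tool's x, y, z scaled (see below), then the turn, a rotation vector about the tool's x, y, z scaled (see below). A call has 1 to 5 rows; each row is the pose to reach, as a shift and turn from the pose commanded when the call began, along the tool's axes at that moment; what a row does not reach only later rows make up. The controller multiplies each number of a shift by 0.25 m and each number of a turn by 90 degrees. A row lasts 1/8 s, in which the tool goes at most 62.5 mm and 10.7 degrees, less where a joint would pass 70% of its speed; a pose out of reach is approached as far as the arm can. A call with a number of a shift or a turn outside -1 to 1 is refused whole. A call with a gripper value outside its range is refused whole. "claw" is the opening, from 0 (shut) to 1 (fully open), set as the call begins (left out, the last holds). The fingers move at their own pace and stop on an object; "newtons" is the grip in N (left out, the last holds). Time passes only in rows, so rows that repeat a pose let the fingers close. It gives the time, the measured TCP pose, the force, the opening and the grip force at its end, in the units of the state.
- r.get_obs(): the state, without advancing time (a new reading comes with each control period).
- r.grab_frame(name): name is "scene" or "side" or "wrist"; returns a dict with "pixels" (420x560x3 uint8, red, green, blue), "intrinsics" (3x3 intrinsics, pixels), "dist" ([k1, k2, p1, p2, k3] as OpenCV has them; the pictures are not rectified), "eye" and "attitude" of the camera in the world. Camera axes: x right, y up, looking along -z (the intrinsics and any distortion apply to the point x, -y, -z); pixel columns grow to the right and rows downward; lengths in m; the calibration is good to about 2 mm. A picture is of the moment at which its call begins. There is no depth.
- r.hand_in(): hands the job in; it is judged then, once.
Trained networks look in a picture, given as the dict that the camera call returned (one of the last four; its "shot" number tells which), for a name from the list of things; names that differ only in an ending like _2 or _b are one class to them, and where a whole thing is asked for, a point or a joint stands for the part that bears it (a point fixed in the world has none). Each returns a list of dicts, best first, with "conf" (0 to 1); they miss things now and then, are a little off and sometimes report something else, mostly with a low value. They report only what shows in the picture. A call takes as long as a camera call.
- r.search_frame(picture, thing): "rect" ([left, top, width, height] in pixels, round what is visible of it).
- r.outline_of(picture, thing): "pixels" (420x560 bool, what is visible of it) and "rect" ([left, top, width, height] in pixels, round what is visible of it).
- r.landmark_of(picture, thing): "point" ([column, row] in pixels: a listed point, or the origin of a listed thing).
The state is a dict: "clock": time; "joints": joint angles; "qvel": joint speeds; "tau": joint torques, N m; "tcp_pos": TCP position; "orientation": TCP orientation; "contact_force": force on the tool from outside, world axes, zero at the start; "moment": the same for the moment, N m; "grip_width": finger opening in m; "gripper_force": force on a finger pad.
Only numpy, scipy, OpenCV 4.12 (cv2) and the standard library are available. Lean on these libraries where they do the work, as an engineer would, in place of code of your own. Each camera call takes 0.05 s, during which the arm holds its last target. There are 200 camera calls.

TASK

Put the thick clay-rolling tube away: lay it across the two forks of the clip holder on the table and push it down past the sprung jaw until it sits at the bottom of both forks and the jaw has snapped shut over it. Leave the thin tube lying where it is.

Things in the scene. Friction and masses are not known exactly. Their poses are not given: they have to be found in the camera images.
- thick_tube_center (a point): centre of the THICK aluminium tube, the one to put away: 18 mm in diameter, 200 mm long, about 60 g, lying on two black square end caps (26 x 26 mm, 14 mm long), so its axis is 13 mm above the table. The point is on the axis half-way along; its y axis runs along the tube. Grasp it here across the 18 mm; the middle 170 mm is bare tube.
- thin_tube_center (a point): centre of the THIN aluminium tube, a bystander that stays where it lies: 10 mm in diameter, 200 mm long, with black square end caps of 16 mm; its y axis runs along the tube.
- seat (a point): where the thick tube's centre rests in the clip holder, 42 mm above the table; the seated tube lies along y. Board 66 x 160 x 10 mm fixed to the table, a fork 14 mm wide at y = -50 and at +50 mm, total height 79 mm. Fork floor 9 mm below this point, fixed aluminium prong at x = +12.5 mm, flared at the top. Between the forks fingers have 80 mm free, down to 18 mm below this point.
- jaw (a joint): opening of the dark sprung jaw, one part on the -x side of both forks: 0 = shut, in rad. Its top leans out (mouth about 37 mm wide, 36 mm above the seat point), its nose reaches over the seat 13 mm above that point, 13.5 mm from the prong. The tube pushed straight down at the seat point opens it to about 0.2 with about 10 N in all; then it springs back to 0 over the tube.

How it is judged:
By the outcome, as a careful person would: the job done as asked, in the order asked, and still so for the second after the job is handed in, with the robot touching nothing.
It also fails if it takes over 48 s, if anything falls off the work surface, if the arm or the gripper's body presses on something with over 40 N, if the wrist force passes 120 N, or if a joint passes its speed limit or range.

## Working session

There is one attempt and no reset: what is moved stays moved. The work goes in short steps, Python scripts to look and compute and a tool call to move; the robot and the scene stay as the last step left them, time stands still between calls to the robot, and variables do not carry over. Pictures are saved under pics/ and viewed, at most 10 in all, crops included, and the job is handed in when it is done.

Besides the shell and the picture viewer there is one more tool, called after "Request:" by a JSON object that holds its "fn" and its "kwargs". apply_moves: Moves the arm, as the interface text tells. Its arguments: {"type":"object","properties":{"rows":{"type":"array","items":{"type":"array","items":{"type":"number"}}},"claw":{"type":"number"},"newtons":{"type":"number"}},"required":["rows"]}

```bash
mkdir -p pics; cat > h.py <<'E'
import numpy as np, cv2
from scipy.spatial.transform import Rotation as R
from scipy.optimize import least_squares
from bench import r
def att(f):
    a=np.array(f["attitude"],float)
    return a if a.shape==(3,3) else R.from_rotvec(a).as_matrix()
def ray(f,p):
    u=cv2.undistortPoints(np.array([[p]],float),np.array(f["intrinsics"]),np.array(f["dist"],float))[0,0]
    d=att(f)@np.array([u[0],-u[1],-1.]); return np.array(f["eye"]),d/np.linalg.norm(d)
def onz(f,p,z):
    e,d=ray(f,p); return e+d*(z-e[2])/d[2]
def proj(f,P):
    c=(np.atleast_2d(P)-np.array(f["eye"]))@att(f); c=c*[1,-1,-1]
    return cv2.projectPoints(c,np.zeros(3),np.zeros(3),np.array(f["intrinsics"]),np.array(f["dist"],float))[0][:,0]
def tri(rs):
    A=0;b=0
    for e,d in rs:
        M=np.eye(3)-np.outer(d,d);A=A+M;b=b+M@e
    return np.linalg.solve(A,b)
def save(f,n): cv2.imwrite("pics/"+n,cv2.cvtColor(f["pixels"],cv2.COLOR_RGB2BGR))
E
cat > look.py <<'E'
from h import *
o=r.get_obs(); print({k:np.round(v,3).tolist() for k,v in o.items()})
fs={}
for n in ["scene","side","wrist"]:
    f=r.grab_frame(n); fs[n]=f; save(f,"a_%s.png"%n)
    print(n,np.round(f["eye"],3),f["attitude"] if n=="scene" else "")
    for t,z in [("thick_tube_center",.013),("thin_tube_center",.008),("seat",.042)]:
        for l in r.landmark_of(f,t)[:2]:
            print(" ",t,round(l["conf"],2),np.round(l["point"],1),np.round(onz(f,l["point"],z),4))
    for t in ["thick_tube_center","thin_tube_center","jaw"]:
        for l in r.outline_of(f,t)[:2]:
            m=l["pixels"].astype(np.uint8); c=cv2.minAreaRect(cv2.findNonZero(m)); print("  out",t,round(l["conf"],2),l["rect"],np.round(c[0],1),np.round(c[1],1),round(c[2],1))
c=np.hstack([fs["scene"]["pixels"],fs["side"]["pixels"]]); c=cv2.resize(c,(800,300)); 
cv2.imwrite("pics/a_both.png",c[:,:,::-1])
E
python3 look.py
```

```text
{'clock': 0.0, 'joints': [-1.365, 0.478, 0.022, 1.556, -0.012, 1.109, -0.083], 'qvel': [0.001, -0.001, 0.0, -0.001, 0.001, 0.001, -0.001], 'tau': [0.001, -59.646, 1.608, -28.119, 0.012, 0.009, -0.0], 'tcp_pos': [0.208, 0.641, 0.23], 'orientation': [-0.491, -3.103, 0.003], 'contact_force': [-0.086, -0.459, -0.197], 'moment': [-0.018, -0.007, -0.023], 'gripper_force': 0.0, 'grip_width': 0.085}
scene [-0.014  0.392  0.572] [ 0.55790933 -1.00223012 -1.98135737]
  thick_tube_center 0.98 [355.5 227. ] [ 0.4658 -0.1256  0.013 ]
  thick_tube_center 0.61 [267.4 198. ] [ 0.6636 -0.033   0.013 ]
  thin_tube_center 0.88 [253.6 285.3] [0.4529 0.1355 0.008 ]
  seat 0.72 [266.3 197.9] [ 0.6302 -0.0092  0.042 ]
  out thick_tube_center 0.61 [329.6, 200.5, 57.8, 57.3] [355.3 228.2] [17.  76.4] 45.6
  out thin_tube_center 0.47 [326.3, 201.6, 59.0, 57.7] [355.  228.5] [16.3 75.7] 45.0
  out jaw 0.94 [241.5, 185.3, 60.1, 38.1] [270.5 201.9] [25.5 58.6] 78.7
side [ 0.34  -0.586  0.632] 
  thick_tube_center 0.73 [263.  297.8] [ 0.4631 -0.1293  0.013 ]
  thin_tube_center 0.78 [224.2 209.2] [0.4541 0.136  0.008 ]
  seat 0.67 [320.3 222.4] [ 0.6238 -0.0074  0.042 ]
  out thick_tube_center 0.96 [232.7, 258.0, 68.1, 84.4] [263.9 299. ] [100.8  17.1] 49.5
  out thin_tube_center 0.82 [218.3, 181.2, 11.6, 59.5] [221.8 211.1] [60.7  7.7] 82.6
  out jaw 0.67 [307.0, 191.1, 25.9, 64.4] [315.  223.7] [64.  13.1] 77.1
wrist [0.139 0.666 0.373]
```

View pics/a_both.png

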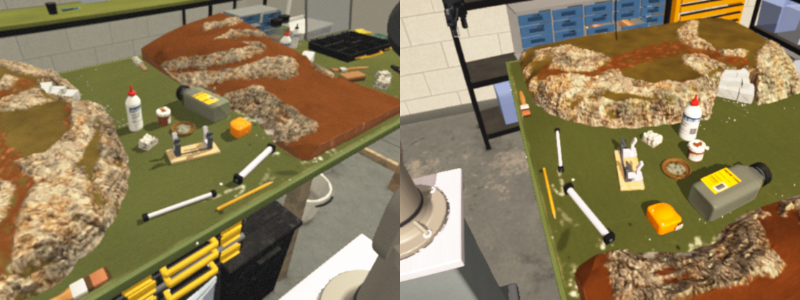

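```bash
cat > m.py <<'E'
from h import *
for n in ["scene","side"]:
    f=r.grab_frame(n)
    for t,z in [("thick_tube_center",.013),("thin_tube_center",.008)]:
        for l in r.outline_of(f,t)[:1]:
            m=l["pixels"]; p=np.argwhere(m)[:,::-1].astype(float)
            W=np.array([onz(f,q,z)[:2] for q in p[::5]]); c=W.mean(0); u,s,v=np.linalg.svd(W-c); d=v[0]; t_=(W-c)@d
            print(n,t,l["conf"],c.round(4),"ang",np.degrees(np.arctan2(d[1],d[0])).round(1),t_.min().round(3),t_.max().round(3), "mid",(c+d*(t_.min()+t_.max())/2).round(4))
    l=r.outline_of(f,"jaw")
    for k in l[:1]:
        m=k["pixels"]; p=np.argwhere(m)[:,::-1].astype(float)
        W=np.array([onz(f,q,.06)[:2] for q in p[::5]]); c=W.mean(0); u,s,v=np.linalg.svd(W-c); d=v[0]; t_=(W-c)@d
        print("jaw",c.round(4),np.degrees(np.arctan2(d[1],d[0])).round(1),t_.min().round(3),t_.max().round(3))
    im=f["pixels"]; x,y=(215,165) if n=="scene" else (265,160)
    cv2.imwrite("pics/holder_%s.png"%n,cv2.resize(im[y:y+90,x:x+110],None,fx=5,fy=5,interpolation=cv2.INTER_CUBIC)[:,:,::-1])
E
python3 m.py
python3 -c "
import cv2,numpy as np
a=[cv2.resize(cv2.imread('pics/holder_%s.png'%n),(400,328)) for n in('scene','side')]
cv2.imwrite('pics/h2.png',np.hstack(a))"
```

```text
scene thick_tube_center 0.65 [ 0.4614 -0.1231] ang -73.5 -0.102 0.12 mid [ 0.4639 -0.1316]
scene thin_tube_center 0.71 [0.4525 0.1452] ang 80.7 -0.108 0.09 mid [0.4511 0.1364]
jaw [0.5869 0.0085] 82.4 -0.085 0.064
side thick_tube_center 0.79 [ 0.465  -0.1312] ang -74.4 -0.113 0.096 mid [ 0.4628 -0.1231]
side thin_tube_center 0.81 [0.4495 0.134 ] ang -99.7 -0.117 0.098 mid [0.4512 0.1438]
jaw [ 0.6003 -0.0381] 74.7 -0.071 0.11
```

View pics/h2.png

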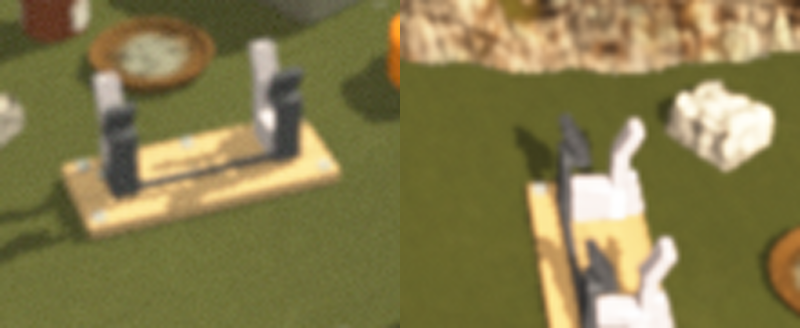

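The overview shows the thick tube at about (510,165) of the side-by-side view, between the pencil and the holder. The thin tube is farther left. In the close crop, the dark jaw of the holder is on the near (-x) side and the pale prongs are on +x. Next I'll work out the holder's yaw and plan the approach.

```bash
cat >> h.py <<'E'
def plan(pos,ydeg,rpy0=None):
    """tool pointing straight down, tool y axis at world bearing ydeg (mod 180, nearest)"""
    o=r.get_obs(); T=R.from_rotvec(o["orientation"]).as_matrix()
    best=None
    for k in (0,180):
        a=np.radians(ydeg+k); y=np.array([np.cos(a),np.sin(a),0]); z=np.array([0,0,-1.]); x=np.cross(y,z)
        G=np.stack([x,y,z],1); w=R.from_matrix(T.T@G).as_rotvec()
        if best is None or np.linalg.norm(w)<np.linalg.norm(best): best=w
    s=T.T@(np.array(pos)-o["tcp_pos"])
    print("tcp",np.round(o["tcp_pos"],4),"ybearing",np.degrees(np.arctan2(T[1,1],T[0,1])).round(2),"tilt",T[:,2].round(4),"q",np.round(o["joints"],3))
    print("shift",(s/.25).round(3),"turn",(best/(np.pi/2)).round(4), "mm",(s*1e3).round(1),"deg",np.degrees(best).round(1))
E
python3 - <<'E'
from h import *
f=r.grab_frame("scene")
def C(x,y): return (215+x*550/400/5,165+y*450/328/5)
c=[onz(f,C(*p),.01) for p in [(88,222),(340,172),(312,122),(63,165)]]
print(np.round(c,4)); d=c[1]-c[0]; print(np.degrees(np.arctan2(d[1],d[0])),np.linalg.norm(d)); d=c[2]-c[3]; print(np.degrees(np.arctan2(d[1],d[0])),np.linalg.norm(d),np.mean(c,0))
plan([.50,.25,.29],16)
plan([.464,-.127,.2],16)
E
```

```text
[[ 0.6152  0.0714  0.01  ]
 [ 0.5674 -0.0796  0.01  ]
 [ 0.62   -0.0977  0.01  ]
 [ 0.6731  0.0557  0.01  ]]
-107.56131919831061 0.15838062840809963
-109.1000150769122 0.16239686885260354 [ 0.61890734 -0.01254007  0.01      ]
tcp [0.2084 0.642  0.2313] ybearing 72.02 tilt [ 0. -0. -1.] q [-1.365  0.477  0.022  1.555 -0.011  1.109 -0.083]
shift [-1.594 -1.131 -0.235] turn [0.     0.     0.6224] mm [-398.4 -282.9  -58.7] deg [ 0.  0. 56.]
tcp [0.2084 0.642  0.2313] ybearing 72.02 tilt [ 0. -0. -1.] q [-1.365  0.477  0.022  1.555 -0.011  1.109 -0.083]
shift [-1.922 -2.61   0.125] turn [0.     0.     0.6224] mm [-480.5 -652.6   31.3] deg [ 0.  0. 56.]
```

Request:
{"fn": "apply_moves", "kwargs": {"rows": [[-0.2, -0.14, -0.1, 0, 0, 0.1], [-0.4, -0.28, -0.2, 0, 0, 0.22], [-0.6, -0.42, -0.24, 0, 0, 0.34], [-0.8, -0.56, -0.24, 0, 0, 0.46], [-0.95, -0.67, -0.24, 0, 0, 0.56]], "claw": 1, "newtons": 40}}

```text
clock: 2.12
tcp_pos: [0.3843, 0.4071, 0.292]
orientation: [1.775, 2.592, 0.002]
contact_force: [1.1, 0.3, 1.5]
grip_width: 0.0856
gripper_force: 0.0
```

```bash
python3 -c "
from h import *
plan([.48,0.02,.29],16);plan([.464,-.127,.25],16)"
```

```text
tcp [0.3843 0.4071 0.292 ] ybearing 21.2 tilt [ 9.e-04  1.e-03 -1.e+00] q [-1.16   0.233  0.282  1.778 -0.071  1.139 -0.486]
shift [-1.582 -0.203  0.007] turn [ 0.0007 -0.0004  0.0578] mm [-395.6  -50.7    1.7] deg [ 0.1 -0.   5.2]
tcp [0.3843 0.4071 0.292 ] ybearing 21.2 tilt [ 9.e-04  1.e-03 -1.e+00] q [-1.16   0.233  0.282  1.778 -0.071  1.139 -0.486]
shift [-2.107 -0.475  0.166] turn [ 0.0007 -0.0004  0.0578] mm [-526.8 -118.9   41.5] deg [ 0.1 -0.   5.2]
```

Request:
{"fn": "apply_moves", "kwargs": {"rows": [[-0.2, 0, 0, 0, 0, 0.058], [-0.4, -0.02, 0, 0, 0, 0.058], [-0.6, -0.05, 0, 0, 0, 0.058], [-0.8, -0.1, 0, 0, 0, 0.058], [-1, -0.12, 0, 0, 0, 0.058]]}}

```text
clock: 2.75
tcp_pos: [0.4467, 0.1643, 0.2916]
orientation: [-1.882, -2.515, -0.001]
contact_force: [0.7, -0.2, -0.2]
grip_width: 0.0852
gripper_force: 0.0
```

```bash
python3 -c "
from h import *
plan([.464,-.127,.25],16);plan([.44,-.07,.25],16)"
```

```text
tcp [0.4467 0.1643 0.2916] ybearing 16.41 tilt [ 4.e-04  9.e-04 -1.e+00] q [-0.902  0.075  0.449  1.963 -0.037  1.11  -0.151]
shift [-1.137 -0.263  0.165] turn [ 0.0004 -0.0005  0.0045] mm [-284.3  -65.7   41.3] deg [ 0.  -0.   0.4]
tcp [0.4467 0.1643 0.2916] ybearing 16.41 tilt [ 4.e-04  9.e-04 -1.e+00] q [-0.902  0.075  0.449  1.963 -0.037  1.11  -0.151]
shift [-0.891 -0.291  0.166] turn [ 0.0004 -0.0005  0.0045] mm [-222.9  -72.6   41.4] deg [ 0.  -0.   0.4]
```

Request:
{"fn": "apply_moves", "kwargs": {"rows": [[-0.2, -0.05, 0, 0, 0, 0.004], [-0.4, -0.1, 0.05, 0, 0, 0.004], [-0.6, -0.16, 0.1, 0, 0, 0.004], [-0.8, -0.22, 0.1, 0, 0, 0.004], [-1, -0.263, 0.1, 0, 0, 0.004]]}}

```text
clock: 3.38
tcp_pos: [0.4539, -0.0941, 0.2665]
orientation: [1.89, 2.51, 0.002]
contact_force: [0.8, 0.2, 0.5]
grip_width: 0.0858
gripper_force: 0.0
```

```bash
cat > w.py <<'E'
from h import *
import sys
f=r.grab_frame("wrist"); save(f,sys.argv[1]); print(np.round(f["eye"],3),np.round(f["intrinsics"][0][0]))
for t,z in [("thick_tube_center",.013),("seat",.042)]:
    for l in r.landmark_of(f,t)[:1]: print(t,l["conf"],np.round(l["point"],1),onz(f,l["point"],z).round(4))
t,z="thick_tube_center",.013
for l in r.outline_of(f,t)[:1]:
    p=np.argwhere(l["pixels"])[:,::-1].astype(float)
    W=np.array([onz(f,q,z)[:2] for q in p[::10]]); c=W.mean(0); u,s,v=np.linalg.svd(W-c,full_matrices=False); d=v[0]; t_=(W-c)@d; n_=(W-c)@v[1]
    print(t,l["conf"],l["rect"],c.round(4),"ang",np.degrees(np.arctan2(d[1],d[0])).round(1),t_.min().round(3),t_.max().round(3), "mid",(c+d*(t_.min()+t_.max())/2).round(4),n_.min().round(3),n_.max().round(3))
plan([.464,-.127,.25],16)
E
python3 w.py w1.png
```

```text
[ 0.433 -0.022  0.408] 317.0
thick_tube_center 0.96 [276.7 201.4] [ 0.4625 -0.1255  0.013 ]
seat 0.59 [439.9 153.5] [ 0.6234 -0.0121  0.042 ]
thick_tube_center 0.96 [266.1, 124.2, 18.8, 151.9] [ 0.4619 -0.123 ] ang -73.5 -0.096 0.108 mid [ 0.4636 -0.1288] -0.013 0.013
tcp [ 0.4542 -0.0931  0.2664] ybearing 15.9 tilt [ 3.e-04  3.e-04 -1.e+00] q [-0.581  0.079  0.699  2.032 -0.059  1.049  0.424]
shift [-0.141  0.001  0.066] turn [ 0.0003 -0.0001 -0.0012] mm [-35.3   0.1  16.4] deg [ 0.  -0.  -0.1]
```

View pics/w1.png

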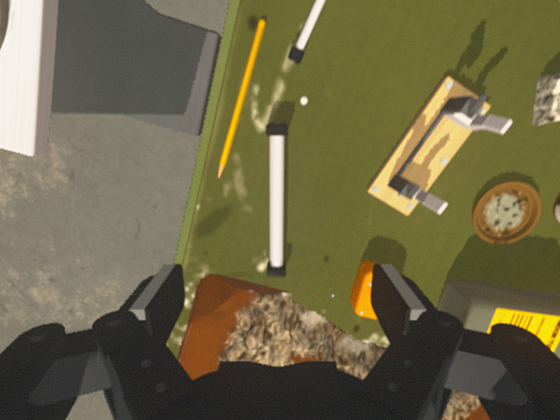

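The wrist picture shows the thick tube vertical at column 277, rows 125–275, and the holder at about (435,150). This agrees with the scene and side estimates. Descending now.

Request:
{"fn": "apply_moves", "kwargs": {"rows": [[-0.08, 0, 0.2, 0, 0, -0.003], [-0.138, 0, 0.4, 0, 0, -0.005], [-0.138, 0, 0.6, 0, 0, -0.005], [-0.138, 0, 0.75, 0, 0, -0.005], [-0.138, 0, 0.75, 0, 0, -0.005]]}}

```text
clock: 4.2
tcp_pos: [0.462, -0.1238, 0.0767]
orientation: [-1.874, -2.515, 0.005]
contact_force: [-0.9, -0.0, 0.3]
grip_width: 0.0854
gripper_force: 0.0
```

```bash
sed -i 's/^plan.*/plan([.4630,-.1265,.004],16.5)/' w.py; python3 w.py w2.png
```

```text
[ 0.442 -0.052  0.219] 317.0
thick_tube_center 0.97 [276.9 231.7] [ 0.4624 -0.1266  0.013 ]
thick_tube_center 0.73 [259.6, 73.0, 40.9, 288.6] [ 0.4601 -0.1175] ang 106.0 -0.118 0.091 mid [ 0.4639 -0.1305] -0.013 0.013
tcp [ 0.4653 -0.1252  0.0804] ybearing 16.54 tilt [ 3.e-03  3.e-04 -1.e+00] q [-0.346  0.438  0.594  2.168 -0.409  0.642  0.825]
shift [-0.002 -0.011  0.306] turn [0.0019 0.0004 0.0004] mm [-0.5 -2.7 76.4] deg [0.2 0.  0. ]
```

View pics/w2.png

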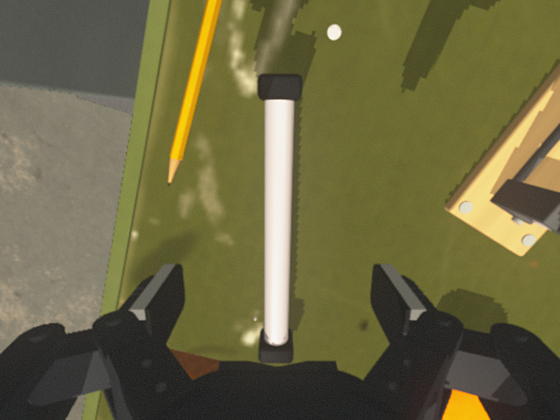

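The tube (column 277) is centred between the fingers. Go down and close.

Request:
{"fn": "apply_moves", "kwargs": {"rows": [[0, -0.006, 0.1, 0, 0, 0], [0, -0.006, 0.2, 0, 0, 0], [0, -0.006, 0.27, 0, 0, 0], [0, -0.006, 0.296, 0, 0, 0], [0, -0.006, 0.296, 0, 0, 0]]}}

```text
clock: 5.03
tcp_pos: [0.4627, -0.1261, 0.0051]
orientation: [1.88, 2.517, 0.0]
contact_force: [0.5, -1.1, 0.1]
grip_width: 0.0852
gripper_force: 0.0
```

Request:
{"fn": "apply_moves", "kwargs": {"rows": [[0, 0, 0, 0, 0, 0], [0, 0, 0, 0, 0, 0], [0, 0, 0, 0, 0, 0], [0, 0, 0, 0, 0, 0], [0, 0, 0, 0, 0, 0]], "claw": 0, "newtons": 60}}

```text
clock: 5.65
tcp_pos: [0.4625, -0.126, 0.0052]
orientation: [1.88, 2.517, 0.001]
contact_force: [-2.1, 0.3, 4.9]
grip_width: 0.0157
gripper_force: 58.4
```

Request:
{"fn": "apply_moves", "kwargs": {"rows": [[0, 0, -0.05, 0, 0, 0], [0, 0, -0.15, 0, 0, 0], [0, 0, -0.3, 0, 0, 0], [0, 0, -0.46, 0, 0, 0], [0, 0, -0.56, 0, 0, 0]]}}

```text
clock: 6.28
tcp_pos: [0.4627, -0.1263, 0.147]
orientation: [1.88, 2.515, 0.002]
contact_force: [0.8, 0.9, -0.2]
grip_width: 0.0157
gripper_force: 58.8
```

```bash
cat > g.py <<'E'
from h import *
o=r.get_obs(); print(o["grip_width"],o["gripper_force"],np.round(o["contact_force"],1))
f=r.grab_frame("wrist"); save(f,"w3.png"); s=r.grab_frame("side"); 
T=R.from_rotvec(o["orientation"]).as_matrix()
for l in r.outline_of(f,"thick_tube_center")[:1]: print(l["conf"],l["rect"])
for f_ in (f,s):
  for l in r.landmark_of(f_,"thick_tube_center")[:1]: print(l["conf"],l["point"],onz(f_,l["point"],o["tcp_pos"][2]+.009))
x,y=int(proj(s,o["tcp_pos"])[0][0]),int(proj(s,o["tcp_pos"])[0][1]); print(x,y)
a=cv2.resize(s["pixels"][y-60:y+60,x-80:x+80],(400,300),interpolation=cv2.INTER_CUBIC)
cv2.imwrite("pics/w3b.png",np.hstack([a,cv2.resize(f["pixels"],(400,300))])[:,:,::-1])
plan([.6234,-.0121,.2],-18)
E
python3 g.py
```

```text
0.015700627036429025 58.79765868186951 [ 0.8  0.9 -0.2]
0.85 [244.5, 40.0, 70.6, 326.5]
0.63 [279.8, 279.7] [ 0.46387052 -0.12530856  0.15599397]
0.81 [261.5, 240.7] [ 0.46520813 -0.12827126  0.15599397]
259 244
tcp [ 0.4618 -0.1257  0.1443] ybearing 16.51 tilt [-8.e-04  4.e-04 -1.e+00] q [-0.446  0.324  0.701  2.132 -0.296  0.781  0.731]
shift [ 0.252  0.749 -0.223] turn [-5.000e-04 -2.000e-04  3.834e-01] mm [ 63.  187.2 -55.8] deg [-0.  -0.  34.5]
```

View pics/w3b.png

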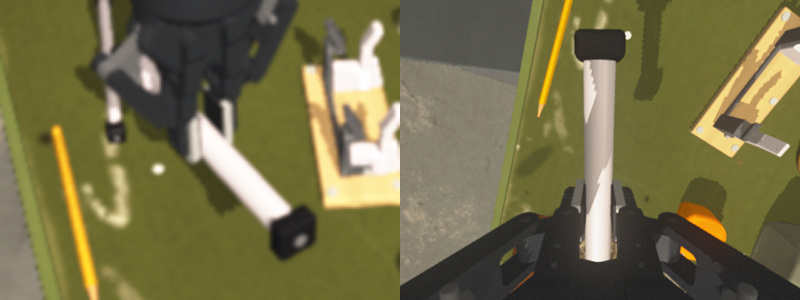

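The tube is held level at mid-length, with the holder to its right. Turn to line up with the holder and stop short of it, on the -x side, for a clear view.

```bash
python3 -c "
from h import *
plan([.541,-.038,.2],-18)"
```

```text
tcp [ 0.4618 -0.1257  0.1443] ybearing 16.51 tilt [-8.e-04  4.e-04 -1.e+00] q [-0.446  0.324  0.701  2.132 -0.296  0.781  0.731]
shift [ 0.246  0.403 -0.223] turn [-5.000e-04 -2.000e-04  3.834e-01] mm [ 61.6 100.8 -55.7] deg [-0.  -0.  34.5]
```

Request:
{"fn": "apply_moves", "kwargs": {"rows": [[0.02, 0.05, -0.12, 0, 0, 0.08], [0.08, 0.15, -0.22, 0, 0, 0.18], [0.16, 0.28, -0.223, 0, 0, 0.28], [0.246, 0.4, -0.223, 0, 0, 0.383], [0.246, 0.4, -0.223, 0, 0, 0.383]]}}

```text
clock: 7.15
tcp_pos: [0.5417, -0.0355, 0.1989]
orientation: [-2.537, -1.852, 0.004]
contact_force: [-0.4, -0.1, -1.2]
grip_width: 0.0158
gripper_force: 58.8
```

```bash
cat > v.py <<'E'
from h import *
import sys
f=r.grab_frame("wrist"); save(f,sys.argv[1])
for l in r.landmark_of(f,"seat")[:2]: print("seat",l["conf"],l["point"],onz(f,l["point"],.042))
for l in r.landmark_of(f,"thick_tube_center")[:1]: print("tube",l["conf"],l["point"])
np.savez("v.npz",**{k:np.array(f[k]) for k in ("intrinsics","dist","eye","attitude")})
plan([.6234,-.0121,.2],-18)
E
python3 v.py w4.png
```

```text
seat 0.6 [353.3, 141.9] [ 0.622698   -0.00899731  0.042     ]
tube 0.73 [278.9, 278.7]
tcp [ 0.5396 -0.0396  0.1995] ybearing -17.98 tilt [-0.0024 -0.001  -1.    ] q [-0.704  0.386  0.844  1.949 -0.348  0.961 -0.006]
shift [ 0.208  0.285 -0.003] turn [-0.0012  0.0011  0.0003] mm [52.  71.2 -0.7] deg [-0.1  0.1  0. ]
```

View pics/w4.png

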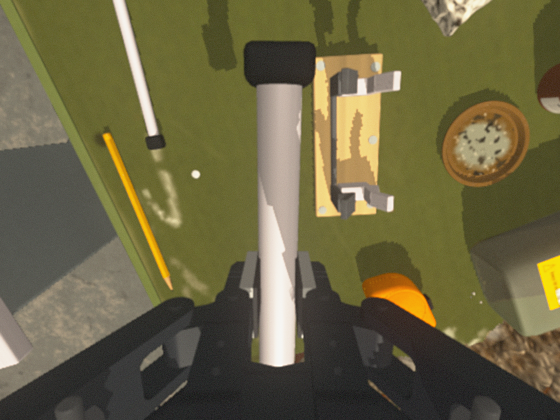

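The board is upright in the picture, columns 315–381 and rows 55–217. The forks are at rows 80 and 195, clear of the tube. Next I'll fit the board's yaw and check the fork spacing.

```bash
python3 - <<'E'
from h import *
z=np.load("v.npz"); f={k:z[k] for k in z.files}
im=cv2.imread("pics/w4.png"); hsv=cv2.cvtColor(im,cv2.COLOR_BGR2HSV)
g=im.astype(int); m=((g[...,2]-g[...,0]>35)&(g[...,2]>g[...,1]+8)&(g[...,2]>90)).astype(np.uint8)
b=np.zeros_like(m); b[45:225,306:392]=m[45:225,306:392]
rows=[]; L=[];Rr=[]
for y in range(62,214,3):
    xs=np.flatnonzero(b[y])
    if len(xs)>5: L.append((xs[0],y)); Rr.append((xs[-1]+1,y))
def fit(pts):
    W=np.array([onz(f,p,.01)[:2] for p in pts])
    l=cv2.fitLine(W.astype(np.float32),cv2.DIST_HUBER,0,.001,.001).ravel(); a=np.degrees(np.arctan2(l[1],l[0]))%180
    return a,l[2:],np.std((W-l[2:])@np.array([-l[1],l[0]]))
print("L",L[::8]); print("R",Rr[::8]); print(fit(L),fit(Rr))
T=[]; Bo=[]
for x in range(318,378,3):
    ys=np.flatnonzero(b[:,x]); 
    if len(ys)>5: T.append((x,ys[0])); Bo.append((x,ys[-1]+1))
print("T",T[::4],fit(T)); print("B",Bo[::4],fit(Bo))
# express in holder frame with yaw 72 deg
S=np.array([.6234,-.0105])
for a in (71,72,73):
    yx=np.array([np.cos(np.radians(a)),np.sin(np.radians(a))]); xx=np.array([yx[1],-yx[0]])
    Lw=np.median([ (onz(f,p,.01)[:2]-S)@xx for p in L]);Rw=np.median([(onz(f,p,.01)[:2]-S)@xx for p in Rr])
    Tw=np.median([(onz(f,p,.01)[:2]-S)@yx for p in T]);Bw=np.median([(onz(f,p,.01)[:2]-S)@yx for p in Bo])
    print(a,Lw,Rw,Tw,Bw)
    # predicted features: prong tops x=+12.5.. z .079, fork floor
    for P in ([.0125,.05,.033],[.0125,-.05,.033],[-.009,.05,.033],[-.009,-.05,.033],[.0125,.05,.07],[.0125,-.05,.07]):
        w=S+P[0]*xx+P[1]*yx; print("   ",P,proj(f,np.array([w[0],w[1],P[2]]))[0].round(1))
c=cv2.resize(im[40:225,300:410],None,fx=3.2,fy=3.2,interpolation=cv2.INTER_CUBIC)
mm=cv2.resize(b[40:225,300:410]*255,None,fx=3.2,fy=3.2,interpolation=0)
cv2.imwrite("pics/c4.png",np.hstack([c,cv2.cvtColor(mm,8)]))
E
```

```text
L [(np.int64(315), 62), (np.int64(312), 86), (np.int64(313), 110), (np.int64(313), 134), (np.int64(314), 158), (np.int64(314), 182), (np.int64(315), 206)]
R [(np.int64(383), 62), (np.int64(330), 86), (np.int64(381), 110), (np.int64(380), 134), (np.int64(379), 158), (np.int64(378), 182), (np.int64(375), 206)]
(np.float32(74.86106), array([ 0.58589184, -0.01760028], dtype=float32), np.float64(0.0009631767768497046)) (np.float32(74.74906), array([ 0.6547676 , -0.02027743], dtype=float32), np.float64(0.01426843301759667))
T [(318, np.int64(56)), (330, np.int64(55)), (342, np.int64(55)), (354, np.int64(54)), (366, np.int64(53))] (np.float32(165.24997), array([0.6362907 , 0.06823557], dtype=float32), np.float64(0.00026164141702761487))
B [(318, np.int64(218)), (330, np.int64(218)), (342, np.int64(189)), (354, np.int64(216)), (366, np.int64(216))] (np.float32(165.67561), array([ 0.6000817 , -0.08890069], dtype=float32), np.float64(0.011355725807544582))
71 -0.03517703496331951 0.03260551209869939 0.079099625954479 -0.08060657393182255
    [0.0125, 0.05, 0.033] [371.4  86.1]
    [0.0125, -0.05, 0.033] [360.1 193.8]
    [-0.009, 0.05, 0.033] [347.5  85.6]
    [-0.009, -0.05, 0.033] [338.5 193.3]
    [0.0125, 0.05, 0.07] [384.6  82.2]
    [0.0125, -0.05, 0.07] [370.5 203.9]
72 -0.035073124711892216 0.033301419957645434 0.07922370245911375 -0.0808772867881804
    [0.0125, 0.05, 0.033] [370.4  85.8]
    [0.0125, -0.05, 0.033] [361.  193.6]
    [-0.009, 0.05, 0.033] [346.5  85.8]
    [-0.009, -0.05, 0.033] [339.4 193.5]
    [0.0125, 0.05, 0.07] [383.5  81.9]
    [0.0125, -0.05, 0.07] [371.5 203.7]
73 -0.03462683494242032 0.03330594447219363 0.07933994648926729 -0.08119401051818212
    [0.0125, 0.05, 0.033] [369.5  85.6]
    [0.0125, -0.05, 0.033] [361.9 193.4]
    [-0.009, 0.05, 0.033] [345.6  86. ]
    [-0.009, -0.05, 0.033] [340.3 193.7]
    [0.0125, 0.05, 0.07] [382.4  81.6]
    [0.0125, -0.05, 0.07] [372.5 203.4]
```

View pics/c4.png

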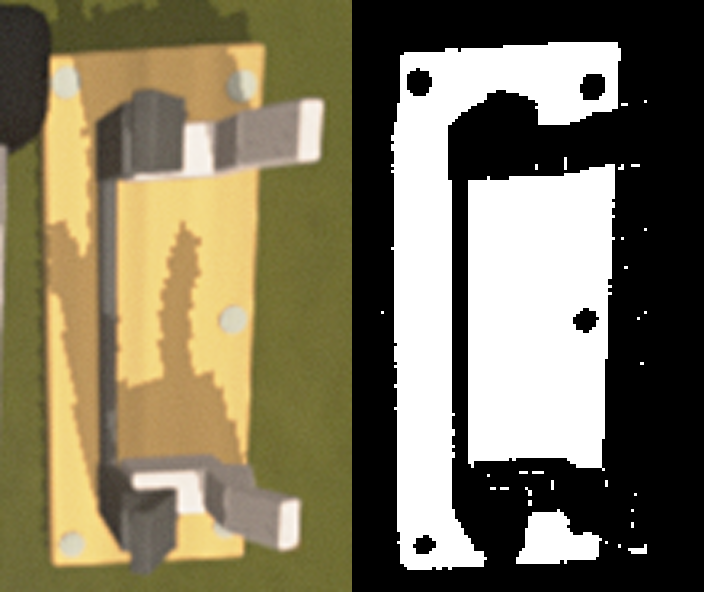

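```bash
python3 - <<'E'
from h import *
z=np.load("v.npz"); f={k:z[k] for k in z.files}
c=np.array([onz(f,(300+x/3.2,40+y/3.2),.01)[:2] for x,y in [(50,58),(264,43),(243,555),(52,567)]])
for a,b in((3,0),(2,1),(0,1),(3,2)): d=c[b]-c[a]; print(np.degrees(np.arctan2(d[1],d[0])).round(2),np.linalg.norm(d).round(4))
print(c.mean(0))
plan([.6234,-.0105,.2],-15.2); plan([.6234,-.0105,.107],-15.2)
E
```

```text
74.65 0.1588
75.43 0.1582
-14.28 0.0629
-13.82 0.065
[ 0.62324532 -0.01153364]
tcp [ 0.5396 -0.0396  0.1995] ybearing -17.98 tilt [-0.0024 -0.001  -1.    ] q [-0.704  0.386  0.844  1.949 -0.348  0.961 -0.006]
shift [ 0.214  0.283 -0.003] turn [-0.0013  0.001  -0.0309] mm [53.6 70.7 -0.7] deg [-0.1  0.1 -2.8]
tcp [ 0.5396 -0.0396  0.1995] ybearing -17.98 tilt [-0.0024 -0.001  -1.    ] q [-0.704  0.386  0.844  1.949 -0.348  0.961 -0.006]
shift [0.215 0.284 0.369] turn [-0.0013  0.001  -0.0309] mm [53.7 70.9 92.3] deg [-0.1  0.1 -2.8]
```

Request:
{"fn": "apply_moves", "kwargs": {"rows": [[0.1, 0.13, 0, 0, 0, -0.016], [0.214, 0.283, 0, 0, 0, -0.032], [0.214, 0.283, 0.18, 0, 0, -0.032], [0.214, 0.283, 0.36, 0, 0, -0.032], [0.214, 0.283, 0.36, 0, 0, -0.032]]}}

```text
clock: 7.92
tcp_pos: [0.6212, -0.0108, 0.1074]
orientation: [-2.492, -1.906, 0.01]
contact_force: [0.5, 0.2, -0.2]
grip_width: 0.0154
gripper_force: 58.9
```

```bash
cat > s.py <<'E'
from h import *
import sys
plan([.6233,-.0110,.033],-15)
im=[]
for n in ("scene","side","wrist"):
    f=r.grab_frame(n)
    if n=="wrist": im.append(cv2.resize(f["pixels"],(266,300))); continue
    x,y=proj(f,[.6233,-.011,.05])[0].astype(int)
    im.append(cv2.resize(f["pixels"][y-45:y+45,x-40:x+40],(266,300),interpolation=cv2.INTER_CUBIC))
    for l in r.landmark_of(f,"thick_tube_center")[:1]: print(n,l["conf"],np.round(l["point"],1),"exp seat px",proj(f,[.6233,-.011,.042])[0].round(1),onz(f,l["point"],.042).round(4))
cv2.imwrite("pics/"+sys.argv[1],np.hstack(im)[:,:,::-1])
E
python3 s.py s1.png
```

```text
tcp [ 0.6212 -0.0108  0.1074] ybearing -15.19 tilt [-7.6e-03 -7.0e-04 -1.0e+00] q [-0.577  0.632  0.698  1.822 -0.512  0.885  0.098]
shift [0.002 0.011 0.298] turn [-0.0046  0.0017 -0.0021] mm [ 0.6  2.6 74.4] deg [-0.4  0.2 -0.2]
scene 0.72 [270.3 171.2] exp seat px [268.7 199.1] [ 0.7195 -0.0792  0.042 ]
side 0.83 [323.6 194.9] exp seat px [320.8 223.6] [0.6655 0.0723 0.042 ]
```

View pics/s1.png

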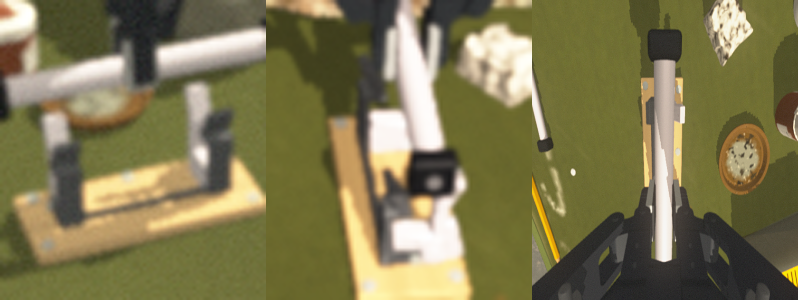

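The tube hangs parallel above both forks, between jaw and prong. Lower it into the mouth.

Request:
{"fn": "apply_moves", "kwargs": {"rows": [[0, 0.004, 0, 0, 0, 0], [0, 0.004, 0.06, 0, 0, 0], [0, 0.004, 0.12, 0, 0, 0], [0, 0.004, 0.12, 0, 0, 0]]}}

```text
clock: 8.68
tcp_pos: [0.6241, -0.0097, 0.0785]
orientation: [-2.492, -1.909, 0.005]
contact_force: [0.0, -0.2, -1.1]
grip_width: 0.0162
gripper_force: 58.9
```

```bash
python3 s.py s2.png; python3 -c "
from h import *
print(r.get_obs()['contact_force'])"
```

```text
tcp [ 0.6241 -0.0097  0.0785] ybearing -15.1 tilt [-3.7e-03 -2.0e-04 -1.0e+00] q [-0.555  0.67   0.667  1.832 -0.545  0.835  0.122]
shift [-0.006 -0.001  0.182] turn [-0.0022  0.0008 -0.0011] mm [-1.4 -0.3 45.5] deg [-0.2  0.1 -0.1]
scene 0.77 [269.3 184.1] exp seat px [268.7 199.1] [ 0.673  -0.0455  0.042 ]
side 0.64 [323.7 206. ] exp seat px [320.8 223.6] [0.6508 0.0377 0.042 ]
[ 0.48286371  0.66255822 -0.81607074]
```

Request:
{"fn": "apply_moves", "kwargs": {"rows": [[0, 0, 0.04, 0, 0, 0], [0, 0, 0.07, 0, 0, 0], [0, 0, 0.1, 0, 0, 0], [0, 0, 0.1, 0, 0, 0]]}}

```text
clock: 9.43
tcp_pos: [0.6283, -0.0106, 0.0561]
orientation: [2.49, 1.908, 0.005]
contact_force: [5.1, -0.7, 0.9]
grip_width: 0.0159
gripper_force: 59.1
```

```bash
python3 s.py s3.png; python3 -c "
from h import *
print(r.get_obs()['contact_force'],r.get_obs()['moment'])"
```

```text
tcp [ 0.6283 -0.0106  0.0561] ybearing -15.09 tilt [ 0.0054 -0.0015 -1.    ] q [-0.536  0.7    0.642  1.837 -0.571  0.791  0.142]
shift [-0.007 -0.02   0.092] turn [ 0.0036  0.0001 -0.0009] mm [-1.7 -4.9 23.1] deg [ 0.3  0.  -0.1]
scene 0.71 [268.4 197.4] exp seat px [268.7 199.1] [ 0.6291 -0.0141  0.042 ]
side 0.56 [325.9 217.4] exp seat px [320.8 223.6] [0.6407 0.0029 0.042 ]
[ 5.72665016 -1.59245039  0.45362148] [-0.46371142 -1.12449452  0.23026266]
```

Request:
{"fn": "apply_moves", "kwargs": {"rows": [[0, -0.012, 0.02, 0, 0, 0], [0, -0.012, 0.04, 0, 0, 0], [0, -0.012, 0.06, 0, 0, 0], [0, -0.012, 0.06, 0, 0, 0]]}}

```text
clock: 10.18
tcp_pos: [0.627, -0.0103, 0.0418]
orientation: [2.487, 1.907, 0.008]
contact_force: [8.7, -3.1, -1.4]
grip_width: 0.0158
gripper_force: 59.4
```

```bash
python3 s.py s4.png; python3 -c "
from h import *
print(r.get_obs()['contact_force'],r.get_obs()['moment'])"
```

```text
tcp [ 0.627  -0.0103  0.0418] ybearing -15.05 tilt [ 0.0086 -0.0025 -1.    ] q [-0.528  0.716  0.626  1.848 -0.587  0.761  0.154]
shift [-0.006 -0.014  0.035] turn [ 0.0057  0.0001 -0.0005] mm [-1.6 -3.4  8.7] deg [ 0.5  0.  -0. ]
scene 0.79 [268.7 194.7] exp seat px [268.7 199.1] [ 0.6375 -0.0204  0.042 ]
side 0.92 [323.4 221. ] exp seat px [320.8 223.6] [ 0.6314 -0.0056  0.042 ]
[ 9.72626871 -3.43592234  0.29746445] [-0.68304438 -1.85554752  0.44083793]
```

View pics/s4.png

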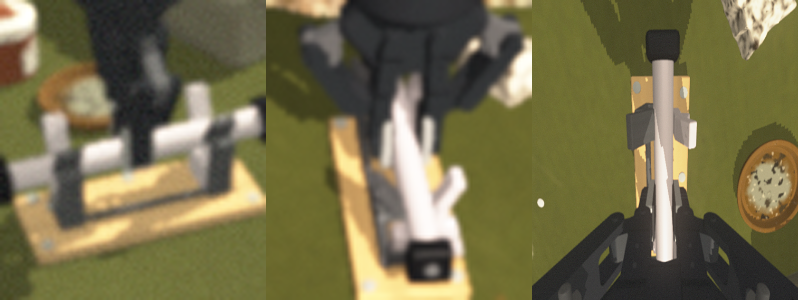

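The tube is now in the throat of both forks, with the jaw pushed open around it. Continue down to the floor.

Request:
{"fn": "apply_moves", "kwargs": {"rows": [[0, 0, 0.02, 0, 0, 0], [0, 0, 0.035, 0, 0, 0], [0, 0, 0.045, 0, 0, 0], [0, 0, 0.045, 0, 0, 0], [0, 0, 0.045, 0, 0, 0]]}}

```text
clock: 11.05
tcp_pos: [0.6244, -0.0095, 0.0338]
orientation: [-2.495, -1.909, -0.007]
contact_force: [-8.7, 1.8, 40.2]
grip_width: 0.0155
gripper_force: 63.5
```

```bash
python3 s.py s5.png; python3 -c "
from h import *
print(r.get_obs()['contact_force'],r.get_obs()['moment'])"
```

```text
tcp [ 0.6244 -0.0095  0.0338] ybearing -15.15 tilt [ 0.0034  0.0027 -1.    ] q [-0.52   0.725  0.616  1.852 -0.598  0.754  0.163]
shift [-0.007 -0.003  0.003] turn [ 0.0016 -0.0022 -0.0016] mm [-1.7 -0.7  0.8] deg [ 0.1 -0.2 -0.1]
scene 0.76 [269.8 202.2] exp seat px [268.7 199.1] [ 0.612  -0.0065  0.042 ]
side 0.85 [320.7 221.7] exp seat px [320.8 223.6] [ 0.6254 -0.0057  0.042 ]
[-9.91667322  2.15974538 39.59654689] [0.38715821 2.23980524 0.05159638]
```

It's seated: the TCP is at the expected height, with a firm floor reaction and the jaw's side push gone. Relax the load, then open.

Request:
{"fn": "apply_moves", "kwargs": {"rows": [[0, 0.008, -0.008, 0, 0, 0], [0, 0.012, -0.012, 0, 0, 0], [0, 0.012, -0.012, 0, 0, 0]]}}

```text
clock: 11.68
tcp_pos: [0.6244, -0.0095, 0.0339]
orientation: [-2.491, -1.908, 0.001]
contact_force: [-9.2, 3.3, 23.6]
grip_width: 0.0156
gripper_force: 61.6
```

Request:
{"fn": "apply_moves", "kwargs": {"rows": [[0, 0, 0, 0, 0, 0], [0, 0, 0, 0, 0, 0], [0, 0, 0, 0, 0, 0], [0, 0, 0, 0, 0, 0]], "claw": 0.5}}

```text
clock: 12.18
tcp_pos: [0.6254, -0.0099, 0.032]
orientation: [-2.494, -1.91, 0.001]
contact_force: [0.6, -0.3, 0.6]
grip_width: 0.043
gripper_force: 0.0
```

Request:
{"fn": "apply_moves", "kwargs": {"rows": [[0, 0, -0.04, 0, 0, 0], [0, 0, -0.14, 0, 0, 0], [0, 0, -0.3, 0, 0, 0], [0, 0, -0.5, 0, 0, 0], [-0.1, 0, -0.6, 0, 0, 0]]}}

```text
clock: 12.8
tcp_pos: [0.6206, -0.0327, 0.1852]
orientation: [2.489, 1.914, 0.006]
contact_force: [-0.0, -0.5, -0.5]
grip_width: 0.0428
gripper_force: 0.0
```

```bash
python3 s.py s6.png; python3 - <<'E'
from h import *
rs=[]
for n in("scene","side","wrist"):
    f=r.grab_frame(n)
    l=r.landmark_of(f,"thick_tube_center")
    if l: rs.append(ray(f,l[0]["point"])); print(n,l[0]["conf"])
    if n=="wrist": continue
    l=r.landmark_of(f,"thin_tube_center"); print([onz(f,k["point"],.008).round(4) for k in l[:1]])
print(tri(rs))
E
```

```text
tcp [ 0.6206 -0.0327  0.1852] ybearing -14.88 tilt [ 0.0038  0.001  -1.    ] q [-0.597  0.535  0.77   1.776 -0.436  1.005  0.082]
shift [ 0.086 -0.014  0.609] turn [ 0.0022 -0.0012  0.0013] mm [ 21.4  -3.5 152.3] deg [ 0.2 -0.1  0.1]
scene 0.74 [270.7 200.6] exp seat px [268.7 199.1] [ 0.6159 -0.0114  0.042 ]
side 0.79 [321.8 224.5] exp seat px [320.8 223.6] [ 0.6242 -0.0142  0.042 ]
scene 0.56
[array([0.4497, 0.1293, 0.008 ])]
side 0.65
[array([0.4499, 0.1367, 0.008 ])]
wrist 0.94
[ 0.62458839 -0.01489103  0.03690183]
```

View pics/s6.png

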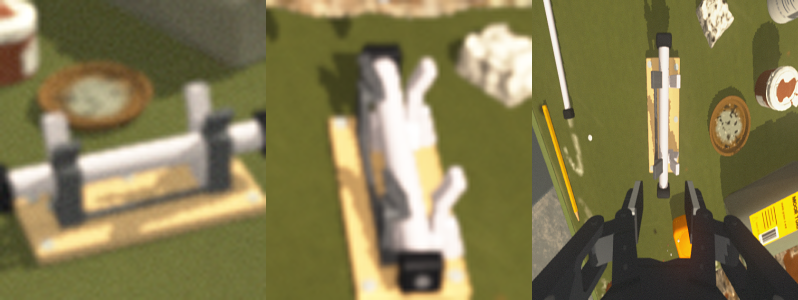

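The tube lies at the bottom of both forks with the jaw noses closed over it. The thin tube hasn't moved and the gripper is clear.

```bash
python3 -c "
from h import *
print(r.hand_in())"
```

```text
the job is handed in; nothing more can be done
None
```

The job is handed in (no verdict came back): the thick tube sits at the bottom of both forks with the jaw closed over it, the thin tube is where it was, and the arm is clear after about 13 s.

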